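# Reset the carving board's end stop to its middle notch

### The job

The sprung sliding stop on the carving board is caught in its last notch, too close for the next blank. Press the thumb pad of the catch lever and keep it down until the stop has sprung fully home, let the lever up, then push the stop block along past its middle notch, but short of the last one, and let go, so that it springs back and is caught by the pin at the middle notch. Pick nothing up and leave the jar, figure, mallet and blank where they are.

Things in the scene. Friction and masses are not known exactly. Their poses are not given: they have to be found in the camera images.
- board: Fixed wooden board on the table, 20 mm thick. Its frame: origin on the table, x across (wood from -90 to 90 mm), y along (-170 to 210); yaw within 0.4 rad of the world's. The stop slides along its +y towards a dark fixed block across the +y end (y 170 to 195, top at 65 mm). The catch lever's steel bracket: x 43 to 77, y -54 to -36, top 50 mm.
- stop_block (a joint): Travel of the stop along the board's +y, m: 0 home, 0.040 caught at the middle notch, 0.075 at the last (start), 0.090 end. A hidden spring drives it home (3.5 N at 0, 6.1 N at 0.075; damping 30 N s/m, about 0.7 s to run home). Let go between 0.042 and 0.073 it settles at 0.040; beyond 0.076 the last notch catches it again. It lifts the pin by itself on the way (adds about 2 N).
- push_face (a point): Centre of the stop block's push face, looking to the board's -y; moves with the stop; with the stop home, x -30, y -15 mm, 50 mm above the table. Light wood block, 100 mm wide (board x), 30 thick (y); the face spans 23 to 71 mm above the table. Push it along the board's +y. Behind it is only the flat board (top at 20 mm).
- catch_lever (a joint): Angle of the steel catch lever, rad: 0 pin down (catching; sprung to there), grows as its thumb pad is pressed, 0.26 end stop; beyond 0.20 the pin clears all notches. Horizontal pivot at board x 60, y -45, height 42.5 mm; a round pin 45 mm to its +y drops into a notched strip that moves with the stop; the pad is 50 mm to its -y. About 2 N on the pad frees it, 1 to 2 N holds it down.
- thumb_pad (a point): Centre of the top of the lever's flat dark steel thumb pad, 30 mm (board x) by 26 mm (board y), facing up; at rest at board x 60, y -95, 59.5 mm above the table. Press it straight down: within 10 mm it clears the notches, 12 to 13 mm to the end stop.
- figure: Bystander, loose: small turned wooden figure, standing, 48 mm across, 99 mm high; origin at the centre of its foot.
- jar: Bystander, loose: amber jar with a black cap, 48 mm across, 75 mm high; origin at the centre of its underside.
- mallet: Bystander, loose: wooden mallet lying flat, head 85 x 55 x 55 mm centred on its origin, handle 22 mm thick reaching 130 mm to its own -y; origin under the head.
- blank: Bystander, loose: light wooden blank 50 x 105 x 45 mm (x, y, z); origin at the centre of its underside.

How it is judged:
On the way, in this order (a step that is already met when the one before it is completed fails the run):
1. the stop has sprung home (within 5 mm of 0) (value of joint stop_block below 0.005 m), for 0.1 s.
2. the lever is let up again with the stop still home (value of joint catch_lever below 0.05 rad and value of joint stop_block below 0.01 m), for 0.1 s.
3. the stop is pushed past the middle notch by the fingers, the lever left alone (value of joint stop_block above 0.041 m and contact force between the fingers and stop_block above 0.5 N and contact force between the fingers and catch_lever below 0.1 N), for 0.1 s.
4. let go, the stop has come back onto the pin at the middle notch (value of joint stop_block between 0.035 and 0.041 m and contact force between each of the arm, the fingers and stop_block below 0.1 N), for 0.2 s.
At the end, for the whole second after the job is handed in: The stop rests, released, caught by the pin at the middle notch (travel 0.036 to 0.044), the lever is down in its catching position (under 0.06 rad), and jar, figure, mallet and blank are within 30 mm of where they began (value of joint stop_block between 0.036 and 0.044 m and value of joint catch_lever below 0.06 rad and not (velocity of joint stop_block above 0.005 m/s) and velocity of joint stop_block above -0.005 m/s and distance of each of figure, jar, mallet, blank from where it was at the start of the episode below 0.03 m); the robot touches nothing.
It fails at once if a bystander is lifted, more than 15 mm off the table (height (world z) of any of figure, jar, mallet, blank above 0.015 m).
It fails at once if a bystander is knocked away by more than 30 mm (distance of any of figure, jar, mallet, blank from where it was at the start of the episode above 0.03 m).
It also fails if it takes over 54 s, if anything falls off the work surface, if the arm or the gripper's body presses on something with over 40 N, if the wrist force passes 120 N, or if a joint passes its speed limit or range.

### The arm

A 7-joint arm with a two-finger parallel gripper is mounted at the origin on the work surface. World frame = base frame: x ahead of the robot, y to its left, z up, the work surface at z = 0. Lengths are in m, angles in rad, forces in N, time in s.
With the tool pointing down it reaches from about 0.425 to 1.025 m from the base axis. Payload 9.4 kg.
Tool frame: the origin (TCP) lies on the front face of the gripper's body, between the roots of the fingers; the fingertips stand 84 mm ahead of it and the grasp point (between the pads) lies 65 mm ahead of it; y points along the fingers, z is the direction in which the jaws open and shut, and the axes are right-handed (so a half turn about y gives the same grasp; the last joint's range is limited). The gripper opens to 93 mm and grips with 3 to 60 N. Pads are 15 mm wide; open, the fingers measure 128 mm over their backs; the gripper's body (75 mm by 188 mm) begins 65 mm behind the grasp point.
Start: joints at [-1.403, 0.599, -0.003, 1.599, 0.002, 0.943, -0.08], TCP at [0.176, 0.703, 0.303] pointing down, gripper open.
Joint ranges: [-2.57, 2.57], [-0.35, 1.97], [-1.29, 1.29], [0.11, 2.56], [-1.05, 4.19], [0.11, 1.86], [-2.63, 2.63]. Speed limits (rad/s): [2.22, 2.22, 3.01, 3.01, 3.14, 3.14, 3.14].

### API

Orientations are given as a unit quaternion [x, y, z, w].
In Python, from bench import manip gives the robot as it stands.
- The arm moves only by the shell command python3 -m crank 'ROWS'. ROWS is text: rows parted by semicolons, each of 5 numbers parted by spaces: the shift along the tool's x, y, z in units of 30 mm (1.0 is 30 mm), then the turn about the tool's y in units of 6 degrees (1.0 is 6 degrees), then the finger opening in mm, from 0 to 93. In form: tx ty tz twist grip; .... A call has exactly 8 rows; each row is the pose to reach, as a shift and turn from the pose commanded when the call began, along the tool's axes at that moment; what a row does not reach only later rows make up. A row lasts 1/10 s, in which the tool goes at most 50 mm and 8.59 degrees, less where a joint would pass 70% of its speed; a pose out of reach is approached as far as the arm can. A call with a gripper value outside its range is refused whole. The fingers move at their own pace and stop on an object; the grip force is fixed at half the most. Time passes only in rows, so rows that repeat a pose let the fingers close, or fill a call up. It gives the time, the measured TCP pose, the force and the opening at its end, in the units of the state.
- manip.sense(): the state, without advancing time (a new reading comes with each control period).
- manip.grab_frame(name): name is "scene" or "top" or "wrist"; returns the picture (384x512x3 uint8, red, green, blue); there is no depth.
- manip.camera_params(name): a dict with "intrinsics" (3x3 intrinsics, pixels), "k1" (the pictures are not rectified: a ray, as slopes to the right and down, at radius r is drawn at 1 + k1 r^2 times it, then the intrinsics apply), "world_to_cam" (4x4, takes a point from world to camera coordinates). Camera axes: x right, y down, z forward; pixel columns grow to the right and rows downward; lengths in m; the calibration is good to about 2 mm. A picture is of the moment at which its call begins: read the wrist's pose just before it. camera_params takes no time and is no camera call; for the wrist camera it gives the pose at the moment of the call.
- manip.job_done(): hands the job in, once; it reports no verdict.
The state is a dict: "t": time; "qpos": joint angles; "qvel": joint speeds; "joint_efforts": joint torques, N m; "tcp_pos": TCP position; "tcp_rot": TCP orientation; "ft_force": force on the tool from outside, world axes, zero at the start; "torque": the same for the moment, N m; "gripper_width": finger opening in m.
Only numpy, scipy, OpenCV 4.12 (cv2) and the standard library are available. Lean on these libraries where they do the work, as an engineer would, in place of code of your own. Each camera call takes 0.05 s, during which the arm holds its last target. There are 200 camera calls.

## Working session

There is one attempt and no reset: what is moved stays moved. The work goes in short steps, Python scripts to look and compute and a shell command to move; the robot and the scene stay as the last step left them, time stands still between calls to the robot, and variables do not carry over. Pictures are saved under pics/ and viewed, about 8 in all and at most 12, crops included, and the job is handed in when it is done.

```bash
ls; mkdir -p pics
python3 - <<'E'
from bench import manip
import cv2
for n in("top","scene"):
    im=manip.grab_frame(n); cv2.imwrite(f"pics/{n}0.png",cv2.resize(im[:,:,::-1],(800,600),interpolation=cv2.INTER_CUBIC))
    p=manip.camera_params(n); print(n,p)
print(manip.sense())
E
```

```text
pics
top {'intrinsics': array([[492.99879274,   0.        , 263.14689112],
       [  0.        , 492.99879274, 199.58090768],
       [  0.        ,   0.        ,   1.        ]]), 'k1': 0.005910381845616467, 'world_to_cam': array([[ 0.00224415, -0.99998894, -0.0041343 ,  0.06466677],
       [-0.98177951, -0.00141768, -0.1900184 ,  0.59791396],
       [ 0.19001044,  0.0044854 , -0.98177182,  0.99669503],
       [ 0.        ,  0.        ,  0.        ,  1.        ]])}
scene {'intrinsics': array([[450.42695906,   0.        , 252.25137566],
       [  0.        , 450.42695906, 190.19250911],
       [  0.        ,   0.        ,   1.        ]]), 'k1': -0.09808655266755022, 'world_to_cam': array([[-0.87378377,  0.48606739, -0.01550564,  0.50762792],
       [ 0.4114647 ,  0.72192602, -0.55634488, -0.24099544],
       [-0.25922717, -0.49250515, -0.83080681,  1.4503604 ],
       [ 0.        ,  0.        ,  0.        ,  1.        ]])}
{'t': 0.1, 'qpos': array([-1.40272369,  0.60005599, -0.00257384,  1.60004938,  0.00181081,
        0.94294245, -0.07985431]), 'qvel': array([ 0.0006509 , -0.00209206, -0.00090933, -0.00122651, -0.00158908,
       -0.00021848, -0.00021725]), 'joint_efforts': array([ 5.58847241e-03, -7.66552377e+01,  1.50240362e+00, -2.52940661e+01,
       -5.22965309e-02,  1.35736034e-02,  4.68626217e-05]), 'tcp_pos': array([0.17560173, 0.70306986, 0.30193815]), 'tcp_rot': array([ 0.70233243, -0.08632989,  0.08629365, -0.70130572]), 'ft_force': array([0.27094762, 0.44234394, 0.40200094]), 'torque': array([-0.06858713, -0.03107161,  0.00534294]), 'gripper_width': 0.09277789968773835}
```

View pics/top0.png

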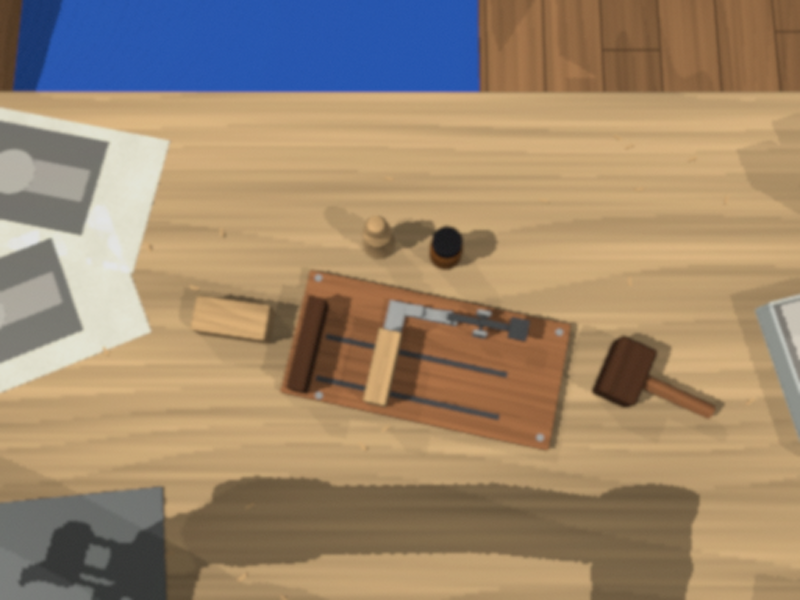

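View pics/scene0.png

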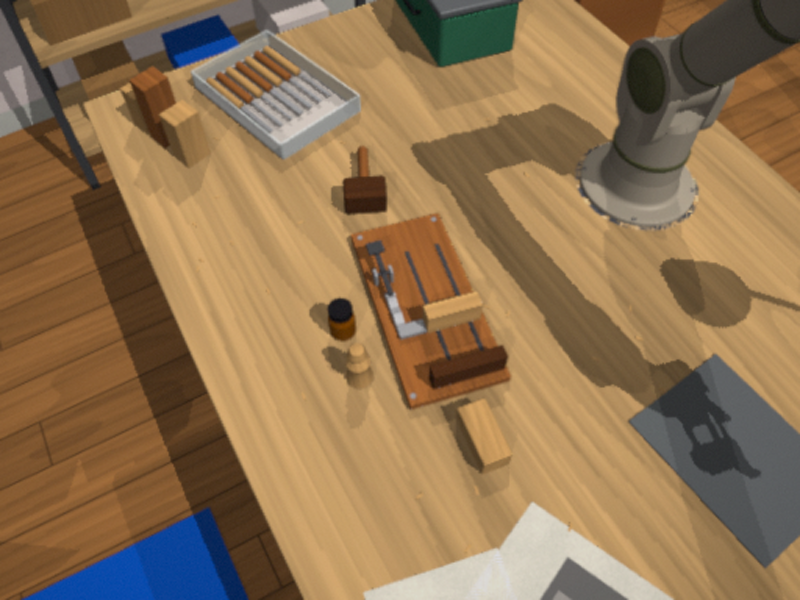

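Top picture: the board's corners are near (313,270), (573,322), (549,448) and (283,393), with the pad at (518,328). The blank lies beyond the +y end, the jar and figure are on the +x side, and the mallet is off the -y end. I'll enlarge the board.

Run:
```python
from bench import manip
import cv2
im=manip.grab_frame("top")[165:295,175:373]
cv2.imwrite("pics/crop.png",cv2.resize(im[:,:,::-1],None,fx=4,fy=4,interpolation=cv2.INTER_CUBIC))
```

```text
(no output)
```

View pics/crop.png

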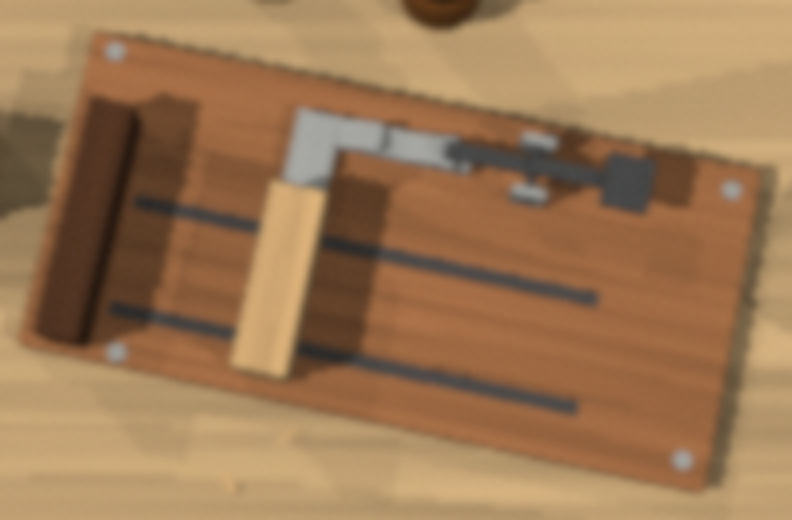

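The crop shows the board's top corners at about (97,35), (760,163), (703,490) and (22,343), the pad centre at (628,184), and the block's push-face top edge from (327,187) to (288,378). I'll fit the board pose and check it against these.

```bash
cat > h.py <<'E'
import numpy as np
from bench import manip
from scipy.spatial.transform import Rotation as R
def proj(P,p):
    c=(p["world_to_cam"]@np.c_[P,np.ones(len(P))].T).T; s=c[:,:2]/c[:,2:3]
    s=s*(1+p["k1"]*(s**2).sum(1,keepdims=True)); K=p["intrinsics"]
    return s*K[0,0]+K[:2,2]
def b2w(b,B):
    c,s=np.cos(b[2]),np.sin(b[2]); B=np.atleast_2d(B).astype(float)
    return np.c_[b[0]+c*B[:,0]-s*B[:,1], b[1]+s*B[:,0]+c*B[:,1], B[:,2]]
E
python3 - <<'E'
from h import *
from scipy.optimize import least_squares
p=manip.camera_params("top")
B=np.array([[90,210,20],[90,-170,20],[-90,-170,20],[-90,210,20],[60,-95,59.5],[20,60,71],[-80,60,71],[20,90,71],[-80,90,71]])/1e3
px=(np.array([[97,35],[760,163],[703,490],[22,343],[628,184],[327,187],[288,378],[272,180],[231,367]])+.5)/4-.5+[175,165]
f=lambda b:(proj(b2w(b,B),p)-px).ravel()
r=least_squares(f,[.6,0,0],loss="soft_l1"); print(r.x); print(f(r.x).reshape(-1,2).round(2))
np.save("b.npy",r.x)
s=manip.sense(); M=R.from_quat(s["tcp_rot"]).as_matrix(); print(M.round(4)); print(s["tcp_pos"])
for n,q in dict(pad=[60,-95,59.5],face=[-30,60,50],facehome=[-30,-15,50]).items(): print(n,b2w(r.x,np.array(q)/1e3))
E
```

```text
[ 0.53653032  0.02485501 -0.20299592]
[[-1.03 -1.04]
 [ 0.77  0.86]
 [ 1.12  0.2 ]
 [-1.2   0.75]
 [ 0.25 -1.12]
 [ 0.13  0.8 ]
 [-0.12 -0.1 ]
 [-0.08 -0.31]
 [-0.07 -0.32]]
[[ 9.702e-01 -1.000e-04  2.423e-01]
 [-2.423e-01 -1.100e-03  9.702e-01]
 [ 1.000e-04 -1.000e+00 -1.100e-03]]
[0.17565752 0.70315194 0.30208563]
pad [[ 0.57614589 -0.08029063  0.0595    ]]
face [[0.51924258 0.08967117 0.05      ]]
facehome [[0.50412224 0.01621115 0.05      ]]
```

```bash
cat >> h.py <<'E'
def go(x,y,z):  # board mm of fingertip centre -> rows units
    b=np.load("b.npy"); s=manip.sense(); M=R.from_quat(s["tcp_rot"]).as_matrix()
    tip=s["tcp_pos"]+M[:,1]*.084
    d=b2w(b,np.array([x,y,z])/1e3)[0]-tip
    yaw=np.arctan2(M[1,0],M[0,0]); c,sn=np.cos(b[2]),np.sin(b[2]); q=tip[:2]-b[:2]
    print("t",s["t"],"tip board mm",(1e3*np.r_[c*q[0]+sn*q[1],-sn*q[0]+c*q[1],tip[2]]).round(1),"F",s["ft_force"].round(2),"w",round(s["gripper_width"],4))
    print("units",(M.T@d/.03).round(2),"twist",round(-np.degrees(b[2]-yaw)/6,2))
E
python3 -c "from h import *;go(60,-98,110)"
```

```text
t 0.15 tip board mm [-490.2  591.5  218.1] F [-0.02  0.37  0.29] w 0.0929
units [ 19.28   3.63 -22.2 ] twist -0.4
```

```bash
python3 -m crank '19.3 1 -22.2 -0.4 0;19.3 1 -22.2 -0.4 0;19.3 1 -22.2 -0.4 0;19.3 1 -22.2 -0.4 0;19.3 1 -22.2 -0.4 0;19.3 1 -22.2 -0.4 0;19.3 1 -22.2 -0.4 0;19.3 1 -22.2 -0.4 0'; python3 -c "from h import *;go(60,-98,110)"
```

```text
t: 0.95
tcp_pos: [0.3576, 0.3452, 0.2891]
tcp_rot: [-0.703, 0.071, -0.072, 0.704]
ft_force: [0.8, -0.2, 0.2]
gripper_width: 0.0334
t 0.95 tip board mm [-239.8  277.7  205.1] F [ 0.77 -0.2   0.21] w 0.0334
units [  9.99   3.17 -12.53] twist 0.0
```

```bash
python3 -m crank '10 1 -12.5 0 0;10 1 -12.5 0 0;10 1 -12.5 0 0;10 1 -12.5 0 0;10 1 -12.5 0 0;10 1 -12.5 0 0;10 1 -12.5 0 0;10 1 -12.5 0 0'; python3 -c "from h import *;go(60,-98,110)"
```

```text
t: 1.75
tcp_pos: [0.5392, -0.0105, 0.2641]
tcp_rot: [-0.703, 0.072, -0.072, 0.704]
ft_force: [0.9, 0.6, -0.5]
gripper_width: 0.0003
t 1.75 tip board mm [  9.7 -34.  180.1] F [ 0.88  0.64 -0.51] w 0.0003
units [ 1.68  2.34 -2.13] twist 0.0
```

```bash
python3 -m crank '1.7 0 -2.1 0 0;1.7 0 -2.1 0 0;1.7 2 -2.1 0 0;1.7 2.3 -2.1 0 0;1.7 2.3 -2.1 0 0;1.7 2.3 -2.1 0 0;1.7 2.3 -2.1 0 0;1.7 2.3 -2.1 0 0'
python3 - <<'E'
from h import *
go(60,-98,60)
import cv2
im=manip.grab_frame("top")[165:295,175:373]
a=cv2.resize(im[:,:,::-1],None,fx=3,fy=3,interpolation=cv2.INTER_CUBIC)
p=manip.camera_params("wrist"); w=manip.grab_frame("wrist")[:,:,::-1]
cv2.imwrite("pics/w1.png",w); cv2.imwrite("pics/t1.png",a)
b=np.load("b.npy"); print(proj(b2w(b,np.array([[60,-95,59.5],[45,-108,59.5],[75,-82,59.5],[-30,60,50],[20,60,71],[-80,60,71]])/1e3),p).round(0))
s=manip.sense(); M=R.from_quat(s["tcp_rot"]).as_matrix(); print("tip px",proj((s["tcp_pos"]+M[:,1]*.084)[None],p).round())
E
```

```text
t: 2.55
tcp_pos: [0.5764, -0.0803, 0.1966]
tcp_rot: [-0.703, 0.071, -0.072, 0.704]
ft_force: [-0.1, 0.4, 0.6]
gripper_width: 0.0003
t 2.55 tip board mm [ 60.4 -94.9 112.6] F [-0.08  0.38  0.59] w 0.0003
units [-0.02  1.75 -0.1 ] twist 0.0
[[258. 213.]
 [239. 192.]
 [276. 233.]
 [495.  77.]
 [504. 158.]
 [538. -22.]]
tip px [[258. 243.]]
```

View pics/w1.png

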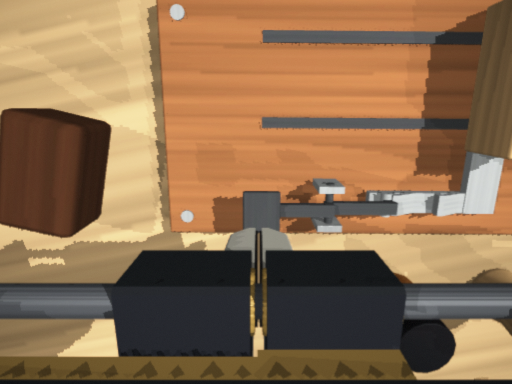

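The wrist picture has the pad at columns 243–280, rows 191–232. That is about 2.5 mm further to +y than my fit and matches in x. I'll press slightly to its outer side, stepping down with force checks.

```bash
python3 -m crank '0 1.2 -0.2 0 0;0 1.6 -0.2 0 0;0 1.7 -0.2 0 0;0 1.8 -0.2 0 0;0 1.9 -0.2 0 0;0 2 -0.2 0 0;0 2.03 -0.2 0 0;0 2.03 -0.2 0 0'; python3 -c "from h import *;go(60,-101,50)"
```

```text
t: 3.45
tcp_pos: [0.5749, -0.0862, 0.1346]
tcp_rot: [-0.703, 0.071, -0.072, 0.703]
ft_force: [-0.7, -1.7, 1.2]
gripper_width: 0.0004
t 3.45 tip board mm [  60.  -101.1   50.6] F [-0.74 -1.69  1.16] w 0.0004
units [-0.    0.02  0.  ] twist 0.0
```

```bash
python3 -m crank '0 0.04 0 0 0;0 0.06 0 0 0;0 0.06 0 0 0;0 0.06 0 0 0;0 0.06 0 0 0;0 0.06 0 0 0;0 0.06 0 0 0;0 0.06 0 0 0';  python3 - <<'E'
from h import *
go(60,-101,48)
import cv2
a=manip.grab_frame("top")[165:295,175:373];w=manip.grab_frame("wrist")
a=cv2.resize(a,(585,384))
cv2.imwrite("pics/c2.png",cv2.resize(np.hstack([a,w])[:,:,::-1],(800,280),interpolation=cv2.INTER_AREA))
E
```

```text
t: 4.25
tcp_pos: [0.5747, -0.0863, 0.1326]
tcp_rot: [-0.703, 0.071, -0.072, 0.703]
ft_force: [0.4, -1.7, 1.3]
gripper_width: 0.0003
t 4.25 tip board mm [  59.9 -101.2   48.6] F [ 0.42 -1.72  1.33] w 0.0003
units [0.   0.02 0.01] twist 0.0
```

View pics/c2.png

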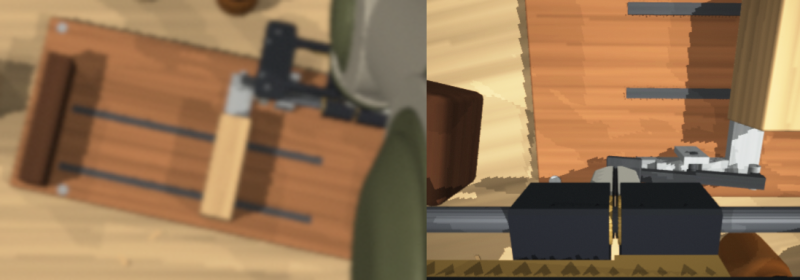

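The block has sprung back: its face corner went from crop pixel 82 to 117, about 70+ mm. I'll hold for longer, then measure it by prediction.

```bash
python3 -m crank '0 0.03 0 0 0;0 0.03 0 0 0;0 0.03 0 0 0;0 0.03 0 0 0;0 0.03 0 0 0;0 0.03 0 0 0;0 0.03 0 0 0;0 0.03 0 0 0';  python3 - <<'E'
from h import *
go(60,-101,48)
import cv2
p=manip.camera_params("top"); b=np.load("b.npy")
a=manip.grab_frame("top")[165:295,175:373]
k=cv2.resize(a,None,fx=4,fy=4,interpolation=cv2.INTER_CUBIC)[:,:,::-1].copy()
for y,c in((-15,(0,0,255)),(15,(0,255,0))):
    q=proj(b2w(b,np.array([[20,y,71],[-80,y,71]])/1e3),p); q=((q-[175,165]+.5)*4).astype(int)
    cv2.line(k,tuple(map(int,q[0])),tuple(map(int,q[1])),c,1)
cv2.imwrite("pics/c3.png",k[150:450,250:650])
E
```

```text
t: 5.15
tcp_pos: [0.5746, -0.0863, 0.1316]
tcp_rot: [-0.703, 0.072, -0.072, 0.703]
ft_force: [0.4, -1.9, 1.2]
gripper_width: 0.0003
t 5.15 tip board mm [  59.7 -101.2   47.6] F [ 0.41 -1.91  1.23] w 0.0003
units [ 0.01 -0.01  0.01] twist 0.0
```

View pics/c3.png

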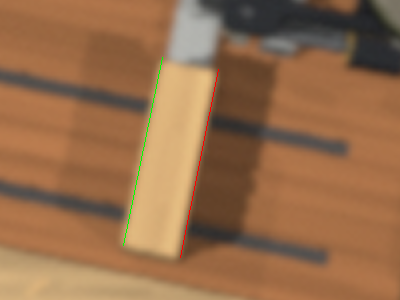

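The predicted home outline (red and green lines) lies right on the block, so the stop is home. Now I'll release the lever.

```bash
python3 -m crank '0 -0.3 0 0 0;0 -0.8 0 0 0;0 -1.6 0 0 0;0 -2 0 0 0;0 -2 0 0 0;0 -2 0 0 0;0 -2 0 0 0;0 -2 0 0 0'; python3 -m crank '-1.6 0 0.5 0 0;-3.2 0 1 0 0;-3.2 0 1 0 0;-3.2 1 1 0 0;-3.2 2 1 0 0;-3.2 2.3 1 0 0;-3.2 2.3 1 0 0;-3.2 2.3 1 0 0'
python3 - <<'E'
from h import *
go(-35,-45,38)
import cv2
a=manip.grab_frame("scene")[110:270,190:350]
cv2.imwrite("pics/s4.png",cv2.resize(a[:,:,::-1],None,fx=3.7,fy=3.7,interpolation=cv2.INTER_CUBIC))
E
```

```text
t: 6.0
tcp_pos: [0.5742, -0.0862, 0.1907]
tcp_rot: [0.703, -0.072, 0.071, -0.703]
ft_force: [-0.1, 0.6, 0.1]
gripper_width: 0.0003
t: 6.8
tcp_pos: [0.4868, -0.0378, 0.1229]
tcp_rot: [0.704, -0.072, 0.072, -0.703]
ft_force: [0.5, 0.2, 0.4]
gripper_width: 0.0006
t 6.8 tip board mm [-36.1 -71.4  38.9] F [0.51 0.19 0.44] w 0.0006
units [0.04 0.03 0.88] twist -0.0
```

View pics/s4.png

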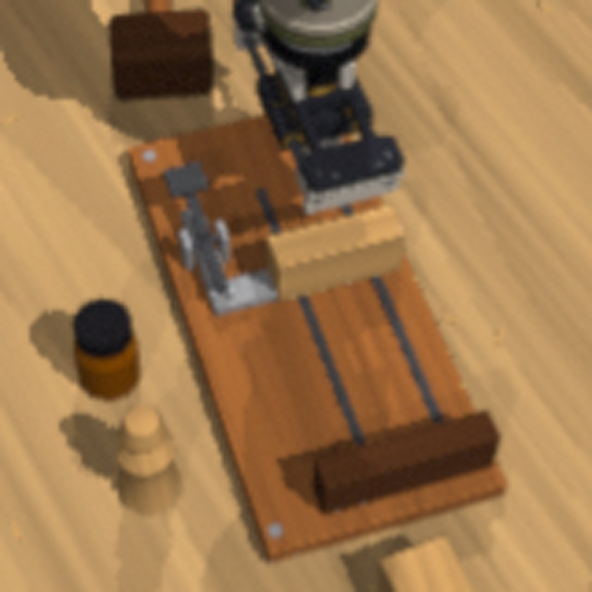

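The lever is up, the stop is home and the fingers stand before its face. I'll push with a check partway.

```bash
python3 -m crank '0 0 0.6 0 0;0 0 1 0 0;0 0 1.2 0 0;0 0 1.4 0 0;0 0 1.6 0 0;0 0 1.8 0 0;0 0 2 0 0;0 0 2 0 0'; python3 -c "from h import *;go(-35,24.5,38)"
```

```text
t: 7.65
tcp_pos: [0.4988, 0.0208, 0.1229]
tcp_rot: [0.704, -0.072, 0.072, -0.703]
ft_force: [0.2, -3.9, 3.7]
gripper_width: 0.0006
t 7.65 tip board mm [-36.1 -11.6  38.9] F [ 0.16 -3.86  3.73] w 0.0006
units [0.04 0.03 1.2 ] twist -0.01
```

```bash
python3 -m crank '0 0 0.2 0 0;0 0 0.4 0 0;0 0 0.6 0 0;0 0 0.8 0 0;0 0 1 0 0;0 0 1.15 0 0;0 0 1.2 0 0;0 0 1.2 0 0'
python3 - <<'E'
from h import *
go(-35,24.5,38)
import cv2
a=manip.grab_frame("scene")[110:270,190:350]
k=cv2.resize(a[:,:,::-1],None,fx=3.7,fy=3.7,interpolation=cv2.INTER_CUBIC).copy()
p=manip.camera_params("scene"); b=np.load("b.npy")
for t,c in((40,(255,0,0)),(57,(0,255,0)),(75,(0,0,255))):
    q=(proj(b2w(b,np.array([[20,t+15,71],[-80,t+15,71]])/1e3),p)-[190,110]+.5)*3.7
    cv2.line(k,tuple(map(int,q[0])),tuple(map(int,q[1])),c,1)
cv2.imwrite("pics/s5.png",k)
E
```

```text
t: 8.45
tcp_pos: [0.5061, 0.0554, 0.1229]
tcp_rot: [0.704, -0.072, 0.072, -0.703]
ft_force: [0.2, -5.1, 4.6]
gripper_width: 0.0006
t 8.45 tip board mm [-35.9  23.7  38.9] F [ 0.2  -5.05  4.62] w 0.0006
units [0.03 0.03 0.03] twist -0.01
```

View pics/s5.png

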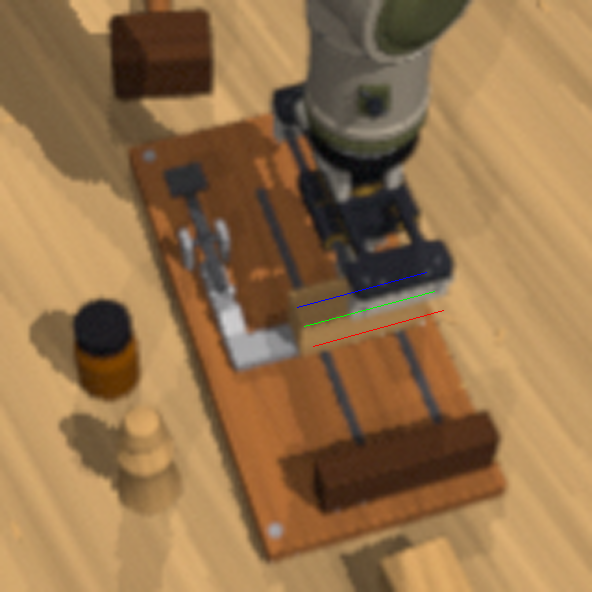

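The block's far top edge lies near the green (57 mm) line, past the middle notch and short of the last. The force is 5 N. Now I'll retreat.

```bash
python3 -m crank '0 0 -0.4 0 0;0 0 -1 0 0;0 0 -1.8 0 0;0 0 -2.6 0 0;0 0 -2.6 0 0;0 -1 -2.6 0 0;0 -2.5 -2.6 0 0;0 -3 -2.6 0 0'; python3 -m crank '-1 -2 -1 0 0;-2 -2 -2 0 0;-4 -2 -2 0 0;-4 -2 -2 0 0;-4 -2 -2 0 0;-4 -2 -2 0 0;-4 -2 -2 0 0;-4 -2 -2 0 0'
python3 - <<'E'
from h import *
go(-35,24.5,38)
import cv2
b=np.load("b.npy"); out=[]
for n,o,sz in(("scene",(190,110),160),("top",(170,140),190)):
    a=manip.grab_frame(n)[o[1]:o[1]+sz,o[0]:o[0]+sz]; f=400/sz
    k=cv2.resize(a[:,:,::-1],(400,400),interpolation=cv2.INTER_CUBIC).copy()
    p=manip.camera_params(n)
    for y,c in((25,(255,0,0)),(55,(0,0,255))):
        q=(proj(b2w(b,np.array([[20,y,71],[-80,y,71]])/1e3),p)-o+.5)*f
        cv2.line(k,tuple(map(int,q[0])),tuple(map(int,q[1])),c,1)
    out.append(k)
cv2.imwrite("pics/e6.png",np.hstack(out))
E
```

```text
t: 9.3
tcp_pos: [0.4908, -0.0199, 0.2155]
tcp_rot: [-0.703, 0.071, -0.073, 0.704]
ft_force: [1.1, 0.1, -0.1]
gripper_width: 0.0003
t: 10.1
tcp_pos: [0.3617, -0.0544, 0.2724]
tcp_rot: [0.703, -0.071, 0.072, -0.703]
ft_force: [0.1, 0.1, 0.4]
gripper_width: 0.0003
t 10.1 tip board mm [-155.2 -112.9  188.4] F [0.1  0.08 0.43] w 0.0003
units [4.01 5.01 4.58] twist 0.01
```

View pics/e6.png

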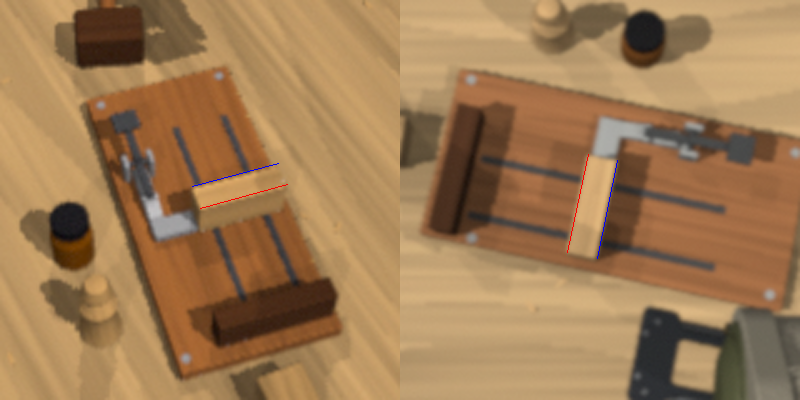

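The block rests on the predicted lines for 40 mm travel in both views. The lever is down, the arm is clear and the bystanders haven't moved.

```bash
python3 -c "
from bench import manip
manip.job_done()"
```

```text
the job is handed in; nothing more can be done
```

I pressed the thumb pad with closed fingers and held it until the stop was home. Then I let the lever up, pushed the stop to about 57 mm (about 5 N on the wrist) and backed off. The job was handed in at about 10 s of the 54 s allowed.

- **Stop:** in the final top and scene pictures it lies on the predicted outline for 40 mm travel, to within about 2 mm. The middle notch has caught it.
- **Lever, arm and bystanders:** the lever is in its catching position and the arm is clear, with the wrist force near zero. The jar, figure and mallet look unmoved. The blank is mostly outside the last crops, but the arm never went near it.
- **Disagreements:** the first board fit was about 1 pixel (2 mm) off at the corners. The wrist camera put the pad about 2.5 mm further along +y than the fit, and I allowed for that when pressing. No check failed. I could not read the joint values or contact forces directly, so the stop and lever positions come from the pictures.

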